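# Slide the tub of mincer plates over the step of the drip stand

### The arm

A 6-joint arm with a two-finger parallel gripper is mounted at the origin on the work surface. World frame = base frame: x ahead of the robot, y to its left, z up, the work surface at z = 0. Lengths are in m, angles in degrees, forces in N, time in s.
With the tool pointing down it reaches from about 0.25 to 0.725 m from the base axis. Payload 9.7 kg.
Tool frame: the origin (TCP) lies on the centre line of the jaws, within the pads' length; the fingertips stand tip_reach ahead of it and the grasp point (between the pads) lies 2 mm behind it (tip_reach is the distance from the TCP to the fingertips, in m); z points along the fingers, y is the direction in which the jaws open and shut (so a half turn about z gives the same grasp; the last joint's range is limited). The gripper opens to 85 mm and grips with 20 to 120 N. Pads are 22 mm wide; open, the fingers measure 114 mm over their backs; the gripper's body (76 mm by 85 mm) begins 54 mm behind the grasp point. The pads swing forward as they close: fully open they stand 13 mm farther back than shut.
Start: joints at [71.161, 4.979, 10.078, 95.1, 0, 90], TCP at [0.178, 0.521, 0.248] pointing down, gripper open.
Joint ranges: [-179.16, 179.16], [-48.56, 103.87], [-65.8, 70.77], [-126.05, 130.52], [-82.76, 87.17], [-180, 180]. Speed limits (degrees/s): [127.2, 127.2, 147.25, 180, 180, 180].

### API

Orientations are given as [roll, pitch, yaw] about the fixed x, y, z axes, in that order (R = Rz(yaw) Ry(pitch) Rx(roll)).
In Python, from workcell import get_obs, camera, calibration, job_done, tip_reach gives the robot as it stands.
- The arm moves only by the tool apply_moves, never from a script. Its argument "rows" is a list of rows, each a list of 7 numbers: the shift along the world's x, y, z in mm, then the turn, a rotation vector about the world's x, y, z in degrees, then the closure, from 0 (fully open) to 1 (shut). A call has 1 to 20 rows; each row shifts and turns the commanded pose from where the row before left it; what a row does not reach is not made up. A row lasts 1/8 s, in which the tool goes at most 62.5 mm and 10.7 degrees, less where a joint would pass 70% of its speed; a pose out of reach is approached as far as the arm can. A call with a gripper value outside its range is refused whole. The fingers move at their own pace and stop on an object; "grip_force" is the grip in N (left out, the last holds). Time passes only in rows, so rows that do not move let the fingers close. It gives the time, the measured TCP pose, the force and the opening at its end, in the units of the state.
- get_obs(): the state, without advancing time (a new reading comes with each control period).
- camera(name): name is "side" or "top" or "wrist"; returns the picture (400x640x3 uint8, red, green, blue); there is no depth.
- calibration(name): a dict with "intrinsics" (3x3 intrinsics, pixels), "T" (4x4, takes a point from camera to world coordinates); the wrist camera has in their place "mount" (4x4, takes a point from camera to tool coordinates, whose origin is the TCP and whose axes are the flange's). Camera axes: x right, y down, z forward; pixel columns grow to the right and rows downward; lengths in m; the calibration is good to about 2 mm. A picture is of the moment at which its call begins: read the wrist's pose just before it. calibration takes no time and is no camera call.
- job_done(): hands the job in, once; it reports no verdict.
The state is a dict: "time": time; "q": joint angles; "qd": joint speeds; "joint_efforts": joint torques, N m; "ee_pos": TCP position; "tcp_rot": TCP orientation; "wrist_force": force on the tool from outside, world axes, zero at the start; "torque": the same for the moment, N m; "opening": finger opening in m.
Only numpy, scipy, OpenCV 4.12 (cv2) and the standard library are available. Lean on these libraries where they do the work, as an engineer would, in place of code of your own. Each camera call takes 0.05 s, during which the arm holds its last target.

### The job

Put the white tub of mincer plates away in the low drip stand by sliding it, not by carrying it: tip up only its leading end, no higher than needed, so that this end comes over the step of the stand while the back end stays down on the bench, then bring it on between the side rails until it lies flat on the stand; do not ram the step or force the tub if it wedges. Press it home so that the rubber buffer feels a firm but gentle push of about 10 newtons for half a second (never more than 18), then leave it there, straight and against the buffer. Leave the bottle, cup and brush alone.

Things in the scene. Friction and masses are not known exactly. Their poses are not given: they have to be found in the camera images.
- tub: Open white plastic tub 170 (own x) x 116 (y) x 64 mm high with four steel mincer plates fixed mid-floor (within 24 mm of the middle in x, 23 mm high). 0.6 to 0.9 kg, centre of mass in the middle. End walls (across x) 10 mm thick, flat, up to the rim; sides and floor 4 mm. Origin: centre of underside; z up; own x points to its leading end, which faces the stand at the start (within 0.2 rad).
- tub_lead (a point): Middle of the bottom edge of the tub's leading end: 85 mm from the tub's origin along its +x, on the underside.
- tub_trail (a point): Middle of the bottom edge of the tub's back end: 85 mm from the tub's origin along its -x, on the underside.
- stand: Fixed low metal stand, plate 18 mm high, 170 mm wide (own y), from x = -115 to 160 mm, flat top, upright step at x = -115 mm. Origin: on the bench under the plate; z up; the tub is slid in along own +x. Two side rails on the plate, tops 42 mm above the bench, inner faces 140 mm apart from x = -10 to 115 mm, flaring to about 158 mm at x = -52 mm; no rails nearer the step.
- step_edge (a point): Middle of the upper edge of the step, 18 mm above the bench; stand frame x = -115 mm.
- stop: Fixed upright steel bracket (face 110 x 50 mm) on the far part of the stand, carrying on two screwed studs a black rubber buffer plate, 100 mm wide, 36 high, 10 thick, that faces the arriving tub (stand's -x). Own x as the stand's; origin at plate height, mid-width. The buffer's face lies 0 to 16 mm in front of (-x of) the origin: its screw setting is not reported. It yields 1 mm per 15 N.
- bottle: Bystander: white bottle, 64 mm wide, 170 mm tall, past the far end of the stand.
- cup: Bystander: steel cup, 76 mm wide, 85 mm tall.
- brush: Bystander: hand brush lying on the bench.

How it is judged (in metres and radians):
On the way, in this order (a step that is already met when the one before it is completed fails the run):
1. the tub's leading end is over the step, resting on it or just above, and its back end still down on the bench (x of tub_lead in the frame of stand above -0.108 m and height (world z) of tub_lead between 0.016 and 0.06 m and height (world z) of tub_trail below 0.008 m), for 0.2 s.
2. the whole tub lies flat on the stand, its back end past the step (x of tub_trail in the frame of stand above -0.112 m and height (world z) of tub_trail above 0.014 m and angle between tub's own z axis and vertical below 0.04 rad), for 0.1 s.
3. the tub is pressed against the buffer with more than 4 N (contact force between tub and stop above 4 N), for 0.25 s.
At the end, for the whole second after the job is handed in: The tub rests flat on the stand (tilt under 0.04 rad) between the rails (within 16 mm of the middle, 0.15 rad of the stand's direction), its leading end at the buffer (gap under 5 mm), at rest (height (world z) of tub_trail above 0.014 m and angle between tub's own z axis and vertical below 0.04 rad and y of tub in the frame of stand between -0.016 and 0.016 m and angle between the x axis of tub and the x axis of stand, either way round below 0.15 rad and linear speed of tub below 0.01 m/s and x of buffer_c0 in the frame of tub_lead below 0.01 m); the robot touches nothing.
It fails at once if the buffer is pushed with more than 20 N (contact force between tub and stop above 20 N).
It fails at once if the tub is carried: its back end is raised more than 35 mm over the bench (height (world z) of tub_trail above 0.035 m).
It fails at once if the leading end is tipped up more than 80 mm over the bench (height (world z) of tub_lead above 0.08 m).
It fails at once if the tub rams or is pressed on the stand with more than 45 N (contact force between tub and stand above 45 N).
It fails at once if a bystander is moved by more than 20 mm (distance of any of bottle, cup, brush from where it was at the start of the episode above 0.02 m).
It also fails if it takes over 72 s, if anything falls off the work surface, if the arm or the gripper's body presses on something with over 40 N, if the wrist force passes 120 N, or if a joint passes its speed limit or range.

## Working session

There is one attempt and no reset: what is moved stays moved. The work goes in short steps, Python scripts to look and compute and a tool call to move; the robot and the scene stay as the last step left them, time stands still between calls to the robot, and variables do not carry over. Pictures are saved under pics/ and viewed, and the job is handed in when it is done.

Besides the shell and the picture viewer there is one more tool, called after "Request:" as a command line: name --pt "numbers of a row" for each row, then --argument value for the rest. apply_moves: Moves the arm, as the interface text tells. Its arguments: {"type":"object","properties":{"rows":{"type":"array","items":{"type":"array","items":{"type":"number"}}},"grip_force":{"type":"number"}},"required":["rows"]}

```bash
mkdir -p pics; ls
python3 - <<'E'
from workcell import *
import cv2,json
o=get_obs();print(o,tip_reach)
for n in("top","side","wrist"):
    im=camera(n);cv2.imwrite(f"pics/{n}0.png",im[:,:,::-1])
    print(n,calibration(n))
E
```

```text
pics
{'time': 0.0, 'q': array([7.11602106e+01, 5.00917657e+00, 1.00336468e+01, 9.50999892e+01,
       3.44867412e-04, 9.00002707e+01]), 'qd': array([-0.05144418,  0.00499335, -0.0091734 ,  0.09793588, -0.04353852,
        0.03157319]), 'joint_efforts': array([-3.61902792e-03, -5.20390034e+01,  4.64804614e+01,  1.66705210e-02,
        1.23076350e-05, -8.32999962e-07]), 'ee_pos': array([0.1775359 , 0.52032854, 0.24759429]), 'tcp_rot': array([-1.79924481e+02, -3.44510350e-04,  1.61159939e+02]), 'wrist_force': array([-0.15963837, -0.7255224 , -0.63319665]), 'torque': array([-0.04605074,  0.00437607, -0.02230927]), 'opening': 0.08546953965579554} 0.017
top {'intrinsics': array([[394.89800265,   0.        , 323.13138849],
       [  0.        , 394.89800265, 197.63706714],
       [  0.        ,   0.        ,   1.        ]]), 'T': array([[ 0.02037065, -0.98811974,  0.15232994,  0.47514358],
       [-0.9996556 , -0.02265133, -0.01325143,  0.02690949],
       [ 0.01654448, -0.15200753, -0.98824086,  1.10015285],
       [ 0.        ,  0.        ,  0.        ,  1.        ]])}
side {'intrinsics':
[... 233 characters left out ...]
58495488,  0.61231545, -0.53188117,  0.50537021],
       [-0.01849045, -0.66567784, -0.74601013,  0.73606116],
       [ 0.        ,  0.        ,  0.        ,  1.        ]])}
wrist {'intrinsics': array([[330.63809881,   0.        , 318.08062782],
       [  0.        , 330.63809881, 204.99935839],
       [  0.        ,   0.        ,   1.        ]]), 'mount': array([[-3.39740917e-04, -9.58458137e-01, -2.85233035e-01,
         7.19584859e-02],
       [ 9.99999859e-01, -4.42068665e-04,  2.94367864e-04,
        -6.12650163e-04],
       [-4.08231861e-04, -2.85232895e-01,  9.58458152e-01,
        -1.25779009e-01],
       [ 0.00000000e+00,  0.00000000e+00,  0.00000000e+00,
         1.00000000e+00]])}
```

View pics/top0.png

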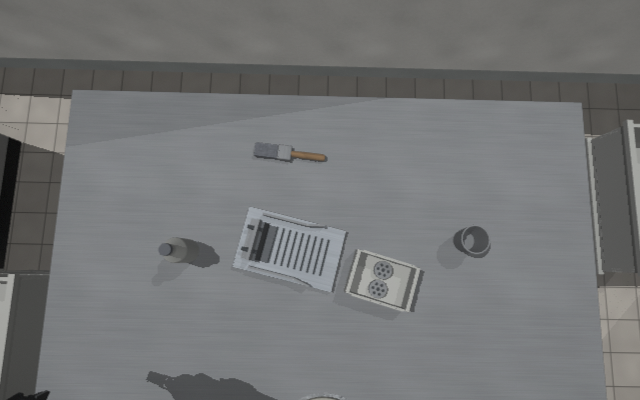

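View pics/side0.png

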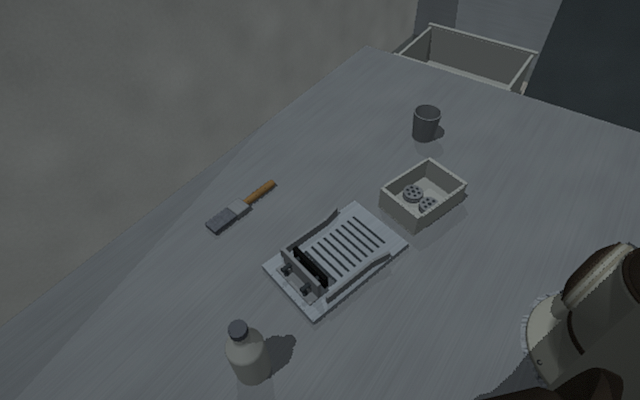

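The top view shows the stand at about (290,250), the tub at (384,280) and the stop at about (258,240). The brush, cup and bottle are all clear of them. I'll zoom in next to pick the corners.

Run:
```python
import cv2
im=cv2.imread("pics/top0.png")
cv2.imwrite("pics/topz.png",cv2.resize(im[195:325,225:435],None,fx=3.8,fy=3.8,interpolation=cv2.INTER_CUBIC)) 
im=cv2.imread("pics/side0.png")
cv2.imwrite("pics/sidez.png",cv2.resize(im[150:330,255:475],None,fx=3.3,fy=3.3,interpolation=cv2.INTER_CUBIC))
```

```text
(no output)
```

View pics/topz.png

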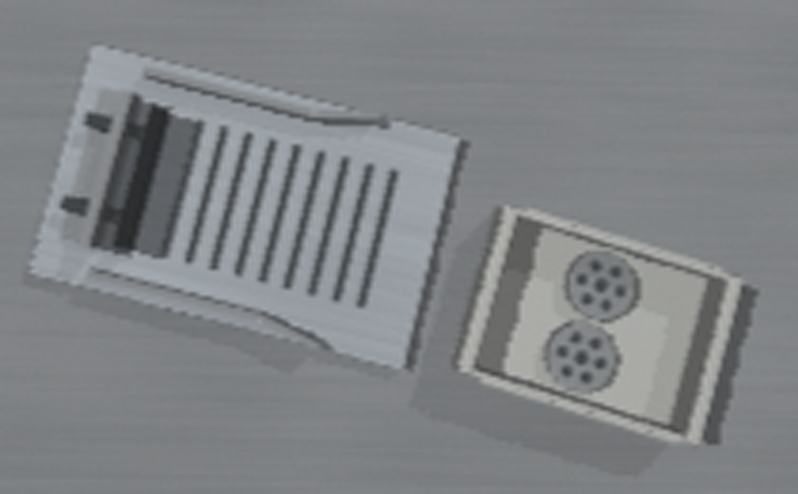

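View pics/sidez.png

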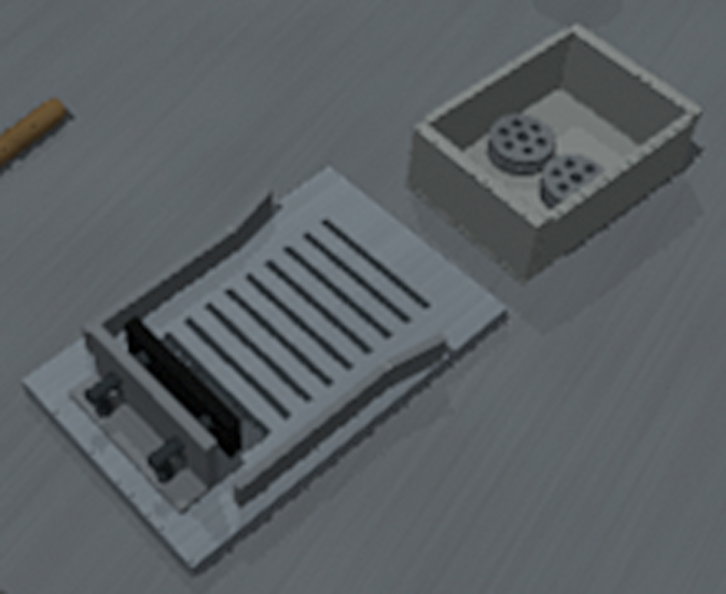

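```bash
cat > h.py <<'E'
import numpy as np, cv2
from workcell import calibration
from scipy.optimize import least_squares
def proj(P,cam):
    c=calibration(cam);Ti=np.linalg.inv(c["T"]);Q=np.asarray(P)@Ti[:3,:3].T+Ti[:3,3]
    q=Q@c["intrinsics"].T;return q[:,:2]/q[:,2:]
def ray(uv,cam,z,T=None):
    c=calibration(cam);T=c["T"] if T is None else T
    d=T[:3,:3]@np.linalg.solve(c["intrinsics"],[uv[0],uv[1],1]);return T[:3,3]+d*(z-T[2,3])/d[2]
def unz(p,s,off): return (np.array(p)+.5)/s-.5+np.array(off)
def place(L,x,y,a):
    L=np.array(L,float);c,s=np.cos(a),np.sin(a)
    return np.c_[x+c*L[:,0]-s*L[:,1],y+s*L[:,0]+c*L[:,1],L[:,2]]
E
python3 - <<'E'
from h import *
tz=lambda p:unz(p,3.8,(225,195)); sz=lambda p:unz(p,3.3,(255,150))
# local corners in order: back-R? 
st=dict(L=[[-.115,-.085,.018],[-.115,.085,.018],[.160,.085,.018],[.160,-.085,.018]])
# top: travel is image-left(+y world); image up=+x world. own +y = left of travel => world -x => image bottom
st['top']=tz([(467,140),(408,368),(30,275),(93,46)]); st['side']=sz([(330,167),(508,315),(195,566),(25,383)])
tb=dict(L=[[-.085,-.058,.064],[-.085,.058,.064],[.085,.058,.064],[.085,-.058,.064]])
tb['top']=tz([(743,282),(697,443),(460,370),(503,207)]); tb['side']=sz([(575,27),(703,112),(540,225),(415,125)])
for n,o in(('stand',st),('tub',tb)):
  for cams in(['top'],['side'],['top','side']):
    f=lambda p:np.concatenate([(proj(place(o['L'],*p),c)-o[c]).ravel() for c in cams])
    r=least_squares(f,[.4,0,np.pi/2]);print(n,cams,r.x[:2].round(4),np.degrees(r.x[2]).round(2),np.abs(r.fun).max().round(2),np.sqrt(np.mean(r.fun**2)).round(2))
E
```

```text
stand ['top'] [0.4945 0.0768] 77.22 0.88 0.58
stand ['side'] [0.4931 0.0807] 76.68 1.61 0.96
stand ['top', 'side'] [0.4938 0.079 ] 76.92 2.53 0.99
tub ['top'] [ 0.4234 -0.145 ] 74.17 0.95 0.63
tub ['side'] [ 0.4226 -0.1444] 74.13 1.16 0.78
tub ['top', 'side'] [ 0.423  -0.1448] 74.15 1.31 0.72
```

Both cameras agree: the stand is at about (0.494, 0.078) with yaw 77°, and the tub at (0.423, -0.145) with yaw 74.2°. I'll grip the tub's back end wall, tilt about the back edge, and slide. First I move above the back wall with a half turn, which keeps the last joint in range.

Request:
apply_moves --pt "12.4 -41.25 0 0 0 -9.83 0" --pt "12.4 -41.25 0 0 0 -9.83 0" --pt "12.4 -41.25 0 0 0 -9.83 0" --pt "12.4 -41.25 0 0 0 -9.83 0" --pt "12.4 -41.25 0 0 0 -9.83 0" --pt "12.4 -41.25 0 0 0 -9.83 0" --pt "12.4 -41.25 0 0 0 -9.83 0" --pt "12.4 -41.25 0 0 0 -9.83 0" --pt "12.4 -41.25 0 0 0 -9.83 0" --pt "12.4 -41.25 0 0 0 -9.83 0" --pt "12.4 -41.25 0 0 0 -9.83 0" --pt "12.4 -41.25 0 0 0 -9.83 0" --pt "12.4 -41.25 0 0 0 -9.83 0" --pt "12.4 -41.25 0 0 0 -9.83 0" --pt "12.4 -41.25 0 0 0 -9.83 0" --pt "12.4 -41.25 0 0 0 -9.83 0" --pt "12.4 -41.25 0 0 0 -9.83 0" --pt "12.4 -41.25 0 0 0 -9.83 0" --pt "0 0 0 0 0 0 0.5" --pt "0 0 0 0 0 0 0.5"

```text
time: 2.65
ee_pos: [0.4005, -0.2217, 0.248]
tcp_rot: [-180.0, 0.1, -15.7]
wrist_force: [0.1, 0.1, -0.2]
opening: 0.0514
```

Run:
```python
from workcell import *
import cv2
o=get_obs();print(o['time'],o['q'].round(1),o['ee_pos'].round(4),o['tcp_rot'].round(2),o['opening'])
cv2.imwrite("pics/w1.png",camera("wrist")[:,:,::-1])
```

```text
2.65 [-29.   -7.5  -2.2  95.4   0.  166.8] [ 0.4005 -0.2217  0.248 ] [-1.7998e+02  5.0000e-02 -1.5720e+01] 0.051443829247382604
```

View pics/w1.png

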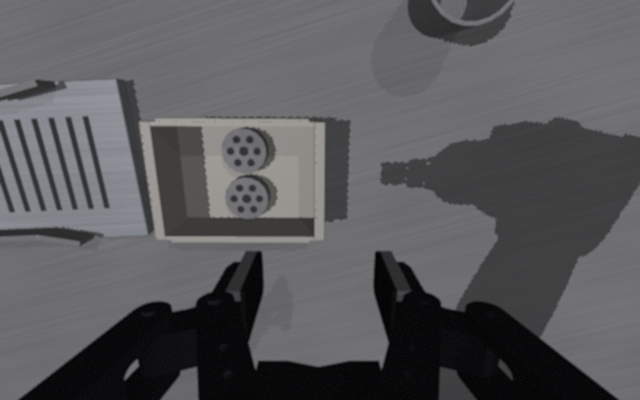

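The wrist view shows the tub's rim corners at about (143,122), (326,122), (322,240) and (157,240). The yaw sense of joint 6 is the opposite of what I assumed, and the path to the stand would run into its limit. I'll turn back by half a turn, after checking the rim from this view.

```bash
cat >> h.py <<'E'
from scipy.spatial.transform import Rotation as Ro
def wristT(o):
    T=np.eye(4);T[:3,:3]=Ro.from_euler('xyz',o['tcp_rot'],degrees=True).as_matrix();T[:3,3]=o['ee_pos'];return T@calibration("wrist")["mount"]
E
python3 - <<'E'
from h import *
from workcell import *
im=cv2.imread("pics/w1.png");cv2.imwrite("pics/w1z.png",cv2.resize(im[70:260,80:360],None,fx=2.8,fy=2.8,interpolation=cv2.INTER_CUBIC))
T=wristT(get_obs())
P=[ray(p,"wrist",.064,T) for p in[(326,122),(322,241),(157,241),(150,122),(140,122)]]
for p in P: print(p.round(4))
E
```

```text
[ 0.4561 -0.2449  0.064 ]
[ 0.3446 -0.2102  0.064 ]
[ 0.3897 -0.0497  0.064 ]
[ 0.4994 -0.0907  0.064 ]
[ 0.5019 -0.0819  0.064 ]
```

View pics/w1z.png

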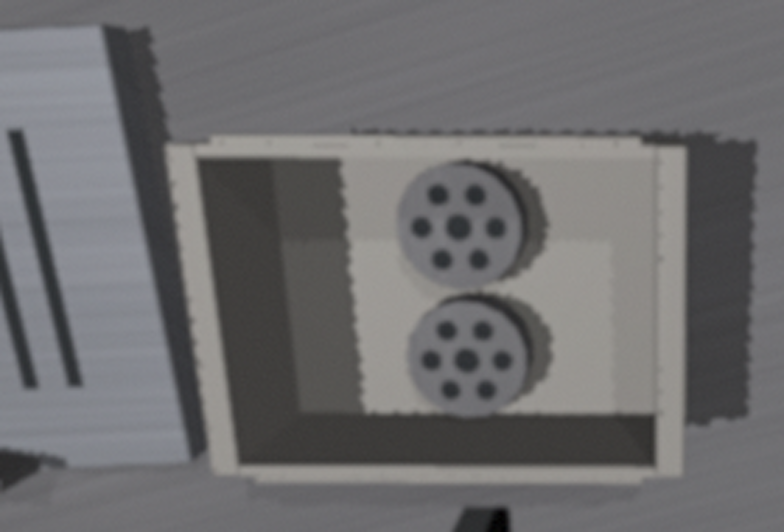

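Request:
apply_moves --pt "0 0 0 0 0 10 0.5" --pt "0 0 0 0 0 10 0.5" --pt "0 0 0 0 0 10 0.5" --pt "0 0 0 0 0 10 0.5" --pt "0 0 0 0 0 10 0.5" --pt "0 0 0 0 0 10 0.5" --pt "0 0 0 0 0 10 0.5" --pt "0 0 0 0 0 10 0.5" --pt "0 0 0 0 0 10 0.5" --pt "0 0 0 0 0 10 0.5" --pt "0 0 0 0 0 10 0.5" --pt "0 0 0 0 0 10 0.5" --pt "0 0 0 0 0 10 0.5" --pt "0 0 0 0 0 10 0.5" --pt "0 0 0 0 0 10 0.5" --pt "0 0 0 0 0 10 0.5" --pt "0 0 0 0 0 10 0.5" --pt "0 0 0 0 0 10 0.5" --pt "0 0 0 0 0 0 0.5" --pt "0 0 0 0 0 0 0.5"

```text
time: 5.2
ee_pos: [0.4008, -0.2214, 0.2485]
tcp_rot: [-180.0, 0.0, 164.1]
wrist_force: [-0.1, -0.6, 0.1]
opening: 0.0426
```

The wrist-view rear rim centre agrees with the fit to about 1 mm. Descending to straddle the back wall.

Request:
apply_moves --pt "0.6 -0.8 -35 0 0 0 0.5" --pt "0 0 -35 0 0 0 0.5" --pt "0 0 -35 0 0 0 0.5" --pt "0 0 -35 0 0 0 0.5" --pt "0 0 -25 0 0 0 0.5" --pt "0 0 -15 0 0 0 0.5" --pt "0 0 -10 0 0 0 0.5" --pt "0 0 -10 0 0 0 0.5" --pt "0 0 -10 0 0 0 0.5" --pt "0 0 0 0 0 0 0.5"

```text
time: 6.45
ee_pos: [0.4011, -0.2226, 0.0377]
tcp_rot: [180.0, -0.0, 164.2]
wrist_force: [-0.2, 0.7, -0.6]
opening: 0.0426
```

Run:
```python
from workcell import *
import cv2
o=get_obs();print(o['time'],o['q'].round(1),o['ee_pos'].round(4),o['tcp_rot'].round(2),o['opening'],o['wrist_force'])
cv2.imwrite("pics/w2.png",camera("wrist")[:,:,::-1])
s=camera("side")[:,:,::-1];cv2.imwrite("pics/s2.png",cv2.resize(s[100:320,250:530],None,fx=2.7,fy=2.7,interpolation=cv2.INTER_CUBIC))
```

```text
6.45 [-29.   -6.2 -24.3  71.9  -0.  -13.2] [ 0.4011 -0.2226  0.0377] [ 1.7999e+02 -5.0000e-02  1.6421e+02] 0.04263196989389192 [-0.21873628  0.69093244 -0.61880961]
```

View pics/w2.png

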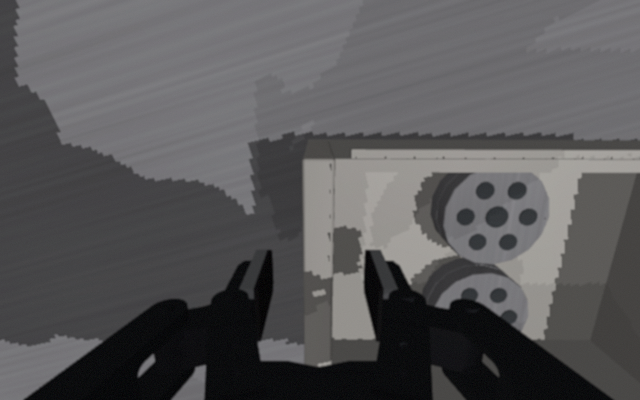

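View pics/s2.png

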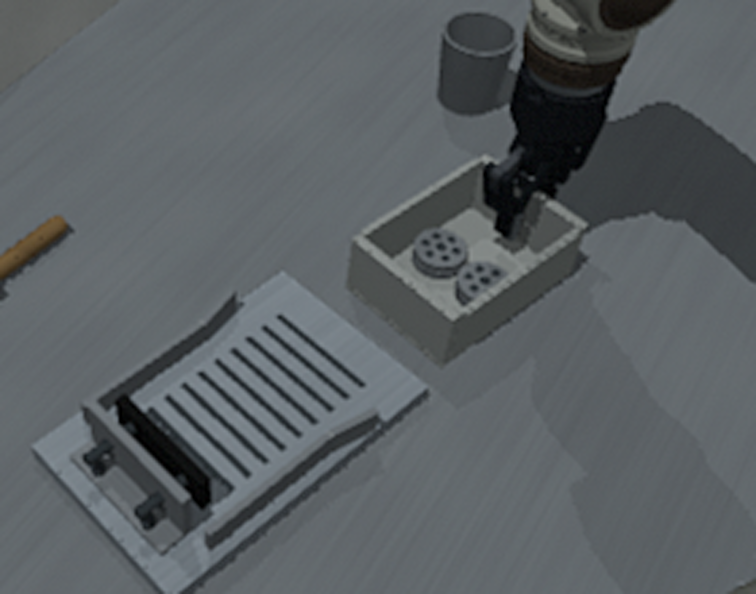

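The back wall (columns 303–333) sits centred between the fingers (270 and 367). Closing on it.

Request:
apply_moves --pt "0 0 0 0 0 0 0.7" --pt "0 0 0 0 0 0 0.85" --pt "0 0 0 0 0 0 1" --pt "0 0 0 0 0 0 1" --pt "0 0 0 0 0 0 1" --pt "0 0 0 0 0 0 1" --grip_force 90

```text
time: 7.3
ee_pos: [0.4016, -0.2229, 0.0387]
tcp_rot: [-180.0, 0.0, 164.2]
wrist_force: [-2.1, -0.4, 6.0]
opening: 0.0089
```

Request:
apply_moves --pt "-0.31 -1.11 0.35 1.635 -0.463 0 1" --pt "-0.31 -1.11 0.3 1.635 -0.463 0 1" --pt "-0.31 -1.11 0.25 1.635 -0.463 0 1" --pt "-0.31 -1.11 0.2 1.635 -0.463 0 1" --pt "-0.31 -1.11 0.2 1.635 -0.463 0 1" --pt "0 0 0 0 0 0 1" --pt "0 0 0 0 0 0 1"

```text
time: 8.18
ee_pos: [0.3993, -0.2284, 0.0391]
tcp_rot: [171.5, -0.1, 164.2]
wrist_force: [1.0, -1.0, -7.8]
opening: 0.009
```

```bash
cat > snap.py <<'E'
import sys,cv2
from workcell import *
n=sys.argv[1]
o=get_obs();print(o['time'],o['q'].round(1),o['ee_pos'].round(4),o['tcp_rot'].round(2),o['opening'],o['wrist_force'].round(2),o['torque'].round(2))
s=camera("side")[:,:,::-1];cv2.imwrite(f"pics/s{n}.png",cv2.resize(s[120:340,240:500],None,fx=2.7,fy=2.7,interpolation=cv2.INTER_CUBIC))
s=camera("top")[:,:,::-1];cv2.imwrite(f"pics/t{n}.png",cv2.resize(s[195:325,225:435],None,fx=3.8,fy=3.8,interpolation=cv2.INTER_CUBIC))
E
python3 snap.py 3
```

```text
8.175 [-34.4  -3.4 -22.   74.2   8.  -18.8] [ 0.3993 -0.2284  0.0391] [ 1.7154e+02 -7.0000e-02  1.6420e+02] 0.008977016238739663 [ 1.   -0.97 -7.82] [-1.22  0.22 -0.01]
```

View pics/s3.png

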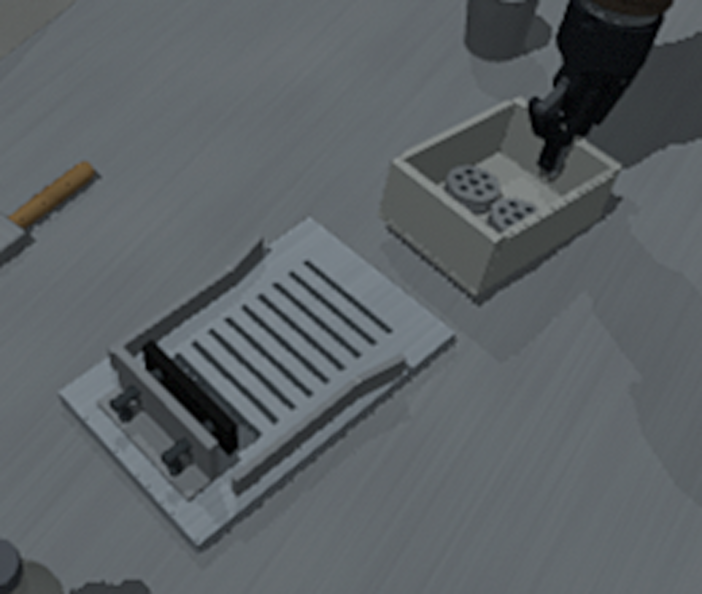

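View pics/t3.png

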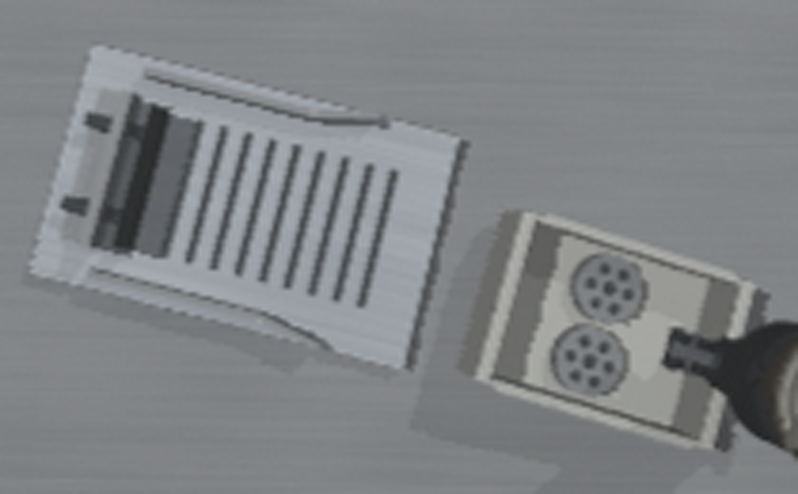

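Request:
apply_moves --pt "5.7 -1.3 0 0 0 0.7 1" --pt "5.7 -1.3 0 0 0 0.7 1" --pt "5.7 -1.3 0 0 0 0.7 1" --pt "5.7 -1.3 0 0 0 0.7 1" --pt "2.2 9.7 0 0 0 0 1" --pt "2.2 9.7 0 0 0 0 1" --pt "0 0 0 0 0 0 1" --pt "0 0 0 0 0 0 1"

```text
time: 9.28
ee_pos: [0.427, -0.214, 0.0397]
tcp_rot: [171.5, 0.0, 167.0]
wrist_force: [-0.5, -1.0, -9.3]
opening: 0.0086
```

```bash
python3 snap.py 4
cat > ov.py <<'E'
import sys
from h import *
from workcell import *
n=sys.argv[1];h=float(sys.argv[2])
S=(.494,.078,np.radians(77))
o=get_obs()
R=Ro.from_euler('xyz',o['tcp_rot'],degrees=True).as_matrix()
ux=R[:,1]*np.sign(R[1,1]); uz=-R[:,2]; uy=np.cross(uz,ux)   # tub axes
trail=o['ee_pos']-.005*ux-h*uz; lead=trail+.17*ux
c,s=np.cos(S[2]),np.sin(S[2])
f=lambda p:np.array([c*(p[0]-S[0])+s*(p[1]-S[1]),-s*(p[0]-S[0])+c*(p[1]-S[1]),p[2]])*1e3
print("trail",f(trail).round(1),"lead",f(lead).round(1),"yaw rel",np.degrees(np.arctan2(ux[1],ux[0])-S[2]).round(2),"tilt",np.degrees(np.arcsin(ux[2])).round(2))
pts=[trail+a*ux+b*uy+z*uz for z in(0,.064) for a,b in((0,-.058),(0,.058),(.17,.058),(.17,-.058))]
sp=place([[-.115,-.085,.018],[-.115,.085,.018],[.160,.085,.018],[.160,-.085,.018]],*S)
for cam,k,off,fn in(("side",2.7,(240,120),"s"),("top",3.8,(225,195),"t")):
    im=cv2.imread(f"pics/{fn}{n}.png")
    for P,col in((pts[:4],(0,0,255)),(pts[4:],(0,255,0)),(sp,(255,0,255))):
        q=(proj(P,cam)-off+.5)*k-.5
        cv2.polylines(im,[q.round().astype(int)],True,col,1)
    cv2.imwrite(f"pics/{fn}{n}o.png",im)
E
python3 ov.py 4 0.0387
```

```text
9.275 [-31.1  -1.1 -19.7  74.1   8.1 -18.4] [ 0.427  -0.214   0.0397] [1.7152e+02 2.0000e-02 1.6704e+02] 0.008554657404236637 [-0.47 -1.02 -9.25] [-1.09  0.21 -0.03]
trail [-299.    -0.5    0.7] lead [-130.9   -0.4   25.8] yaw rel 0.02 tilt 8.49
```

View pics/s4o.png

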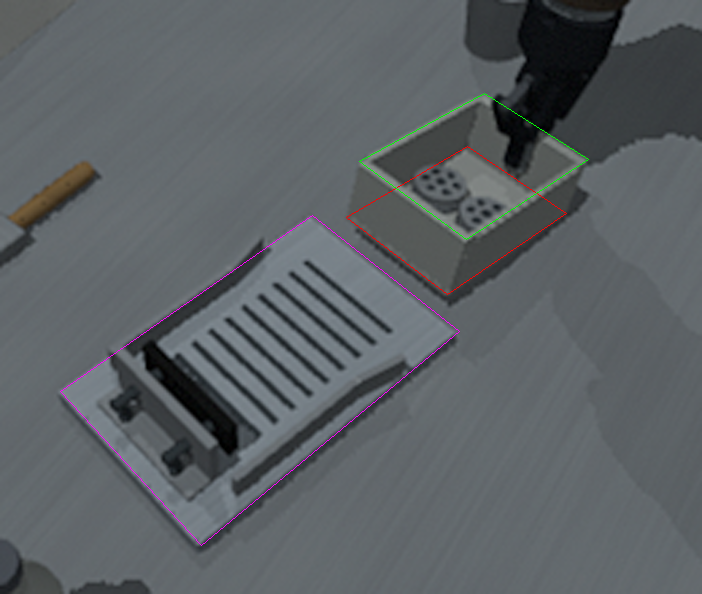

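View pics/t4o.png

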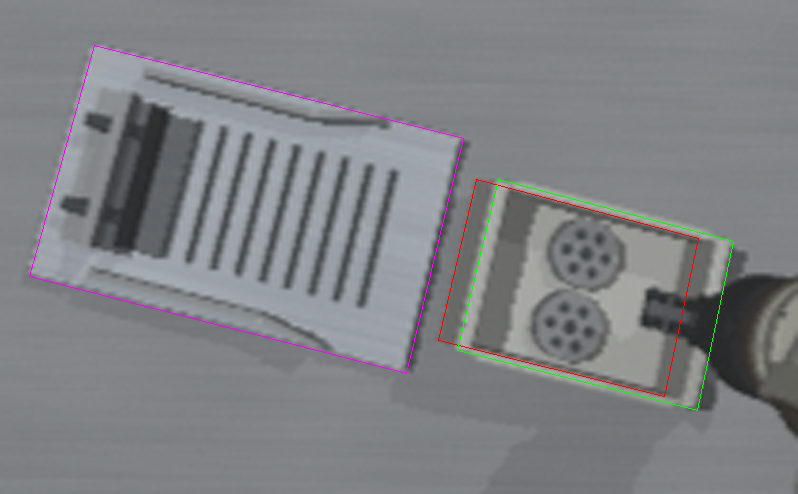

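The predicted outlines match the images within 1–2 pixels. Leading edge is at 26 mm height and x = -131 mm. Sliding the end over the step.

Request:
apply_moves --pt "2 8.8 0 0 0 0 1" --pt "2 8.8 0 0 0 0 1" --pt "2 8.8 0 0 0 0 1" --pt "2 8.8 0 0 0 0 1" --pt "2 8.8 0 0 0 0 1" --pt "0 0 0 0 0 0 1" --pt "0 0 0 0 0 0 1" --pt "0 0 0 0 0 0 1" --pt "0 0 0 0 0 0 1"

```text
time: 10.5
ee_pos: [0.437, -0.1703, 0.0396]
tcp_rot: [171.5, -0.0, 167.0]
wrist_force: [-0.1, 0.1, -9.4]
opening: 0.0091
```

```bash
python3 snap.py 5;python3 ov.py 5 0.0387
```

```text
10.5 [-26.   -3.  -21.6  73.4   8.3 -13.2] [ 0.437  -0.1703  0.0396] [171.51  -0.   167.  ] 0.009093391830471266 [-0.11  0.1  -9.42] [-1.07  0.24  0.06]
trail [-254.    -0.3    0.5] lead [-85.8  -0.3  25.7] yaw rel 0.0 tilt 8.5
```

View pics/s5o.png

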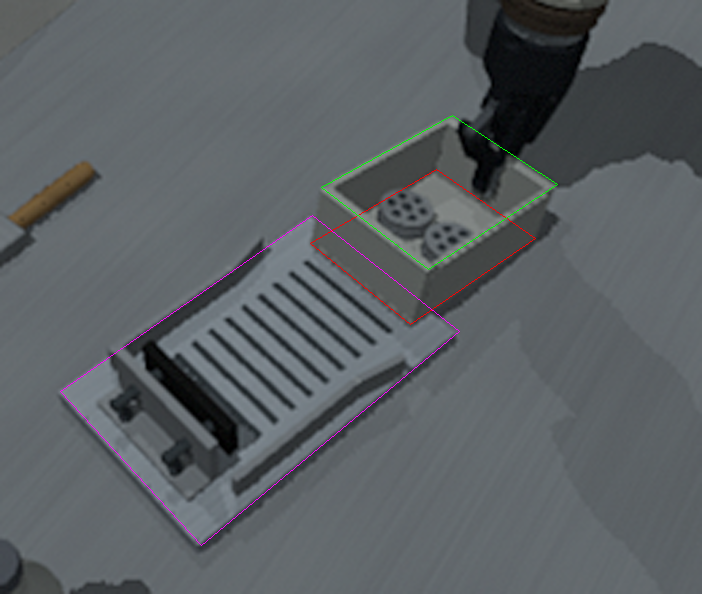

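Step 1 pose has been held: lead at x = -86 mm and 25.7 mm high, with the trail about 0.5 mm above the bench. Next I lower the nose while raising the tail to plate height.

Request:
apply_moves --pt "0.13 0.56 1.95 -0.828 0.191 0 1" --pt "0.13 0.56 1.95 -0.828 0.191 0 1" --pt "0.13 0.56 1.95 -0.828 0.191 0 1" --pt "0.13 0.56 1.95 -0.828 0.191 0 1" --pt "0.13 0.56 1.95 -0.828 0.191 0 1" --pt "0.13 0.56 1.95 -0.828 0.191 0 1" --pt "0.13 0.56 1.95 -0.828 0.191 0 1" --pt "0.13 0.56 1.95 -0.828 0.191 0 1" --pt "0.13 0.56 1.95 -0.828 0.191 0 1" --pt "0.13 0.56 1.95 -0.828 0.191 0 1" --pt "0 0 0 0 0 0 1" --pt "0 0 -0.5 0 0 0 1" --pt "0 0 -0.5 0 0 0 1" --pt "0 0 0 0 0 0 1"

```text
time: 12.35
ee_pos: [0.4383, -0.1646, 0.058]
tcp_rot: [180.0, -0.0, 167.0]
wrist_force: [-0.4, 0.5, -7.7]
opening: 0.0091
```

```bash
python3 snap.py 6;python3 ov.py 6 0.0387
```

```text
12.35 [-20.6  -5.5 -21.5  74.1   0.   -7.6] [ 0.4383 -0.1646  0.058 ] [ 1.8000e+02 -1.0000e-02  1.6701e+02] 0.009113054648721152 [-0.42  0.54 -7.7 ] [-0.68  0.15  0.03]
trail [-253.9   -0.3   19.3] lead [-83.9  -0.2  19.3] yaw rel 0.01 tilt 0.0
```

View pics/s6o.png

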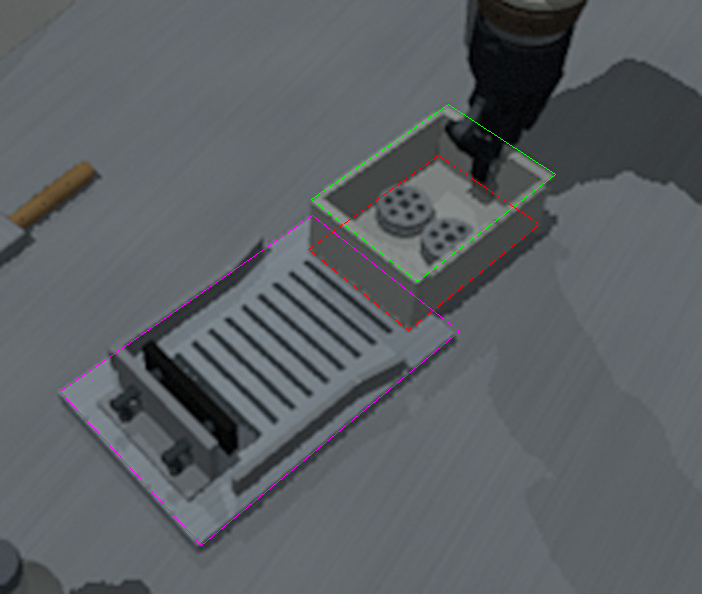

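The tub is level with its nose resting on the stand, since the wrist moment dropped from 1.1 to 0.68 N m. Before sliding further I'll estimate where the buffer face is.

Run:
```python
from h import *
import cv2
im=cv2.imread("pics/top0.png");cv2.imwrite("pics/buf.png",cv2.resize(im[210:270,235:285],None,fx=10,fy=10,interpolation=cv2.INTER_CUBIC))
im=cv2.imread("pics/side0.png");cv2.imwrite("pics/bufs.png",cv2.resize(im[235:305,275:345],None,fx=8,fy=8,interpolation=cv2.INTER_CUBIC))
```

```text
(no output)
```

View pics/buf.png

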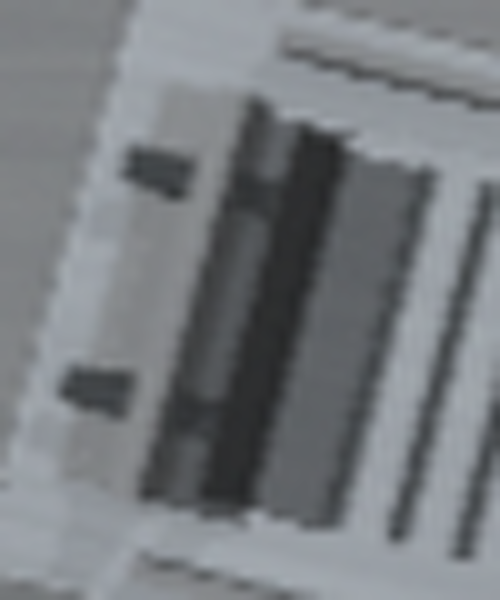

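View pics/bufs.png

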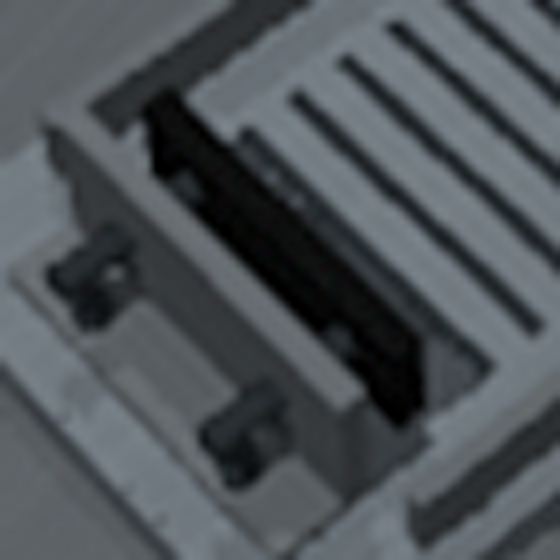

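Run:
```python
from h import *
S=(.494,.078,np.radians(77));c,s=np.cos(S[2]),np.sin(S[2])
f=lambda p:(np.array([c*(p[0]-S[0])+s*(p[1]-S[1]),-s*(p[0]-S[0])+c*(p[1]-S[1]),p[2]])*1e3).round(1)
for p in[(350,140),(255,510),(300,120),(210,505)]:
  q=unz(p,10,(235,210));print('top',p,[f(ray(q,"top",z)) for z in(.018,.054)])
for p in[(165,92),(425,335),(145,112),(405,425)]:
  q=unz(p,8,(275,235));print('side',p,[f(ray(q,"side",z)) for z in(.018,.054)])
```

```text
top (350, 140) [array([ 94., -53.,  18.]), array([ 89.1, -51. ,  54. ])]
top (255, 510) [array([92.3, 49.8, 18. ]), array([87.5, 48.4, 54. ])]
top (300, 120) [array([108.7, -54.9,  18. ]), array([103.3, -52.9,  54. ])]
top (210, 505) [array([104.4,  51.5,  18. ]), array([99.2, 50. , 54. ])]
side (165, 92) [array([ 78.3, -74.7,  18. ]), array([ 92.3, -53.4,  54. ])]
side (425, 335) [array([76. , 29.2, 18. ]), array([90.1, 45.3, 54. ])]
side (145, 112) [array([ 86.5, -73.2,  18. ]), array([100.1, -52. ,  54. ])]
side (405, 425) [array([97. , 45.2, 18. ]), array([110. ,  60.5,  54. ])]
```

Both cameras put the buffer face at about x = 90–93 mm, so the lead has about 175 mm left to travel. Sliding on in stages.

Request:
apply_moves --pt "1.1 4.9 0 0 0 0 1" --pt "2 8.8 0 0 0 0 1" --pt "2 8.8 0 0 0 0 1" --pt "2 8.8 0 0 0 0 1" --pt "2 8.8 0 0 0 0 1" --pt "2 8.8 0 0 0 0 1" --pt "2 8.8 0 0 0 0 1" --pt "0 0 0 0 0 0 1"

```text
time: 13.45
ee_pos: [0.4515, -0.1062, 0.0581]
tcp_rot: [180.0, -0.0, 167.1]
wrist_force: [0.7, 0.4, -8.8]
opening: 0.009
```

```bash
python3 snap.py 7;python3 ov.py 7 0.0387
```

```text
13.45 [-13.2  -6.1 -22.   74.1   0.   -0.3] [ 0.4515 -0.1062  0.0581] [180.    -0.   167.07] 0.009012776200778243 [ 0.68  0.38 -8.75] [-0.67  0.15 -0.03]
trail [-1.946e+02 -1.000e-01  1.940e+01] lead [-24.6   0.   19.3] yaw rel 0.04 tilt -0.01
```

View pics/t7o.png

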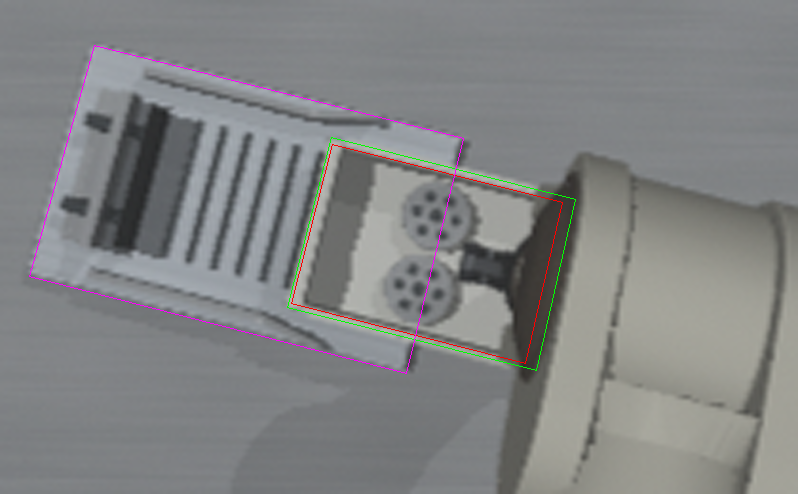

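Request:
apply_moves --pt "0 0 -0.4 0 0 0 1" --pt "0 0 -0.4 0 0 0 1" --pt "0 0 0 0 0 0 1" --pt "0 0 0 0 0 0 1"

```text
time: 14.05
ee_pos: [0.4515, -0.107, 0.0574]
tcp_rot: [-180.0, 0.0, 167.0]
wrist_force: [-0.3, -1.3, -6.2]
opening: 0.0087
```

Request:
apply_moves --pt "0 0 -0.3 0 0 0 1" --pt "0 0 -0.3 0 0 0 1" --pt "0 0 0 0 0 0 1" --pt "0 0 0 0 0 0 1"

```text
time: 14.55
ee_pos: [0.4516, -0.1069, 0.0568]
tcp_rot: [-180.0, 0.0, 167.0]
wrist_force: [-0.6, -2.5, -5.0]
opening: 0.0088
```

The nose is now lightly on the plate, taking about 3–4 N. Sliding on.

Request:
apply_moves --pt "1.1 4.9 0 0 0 0 1" --pt "2 8.8 0 0 0 0 1" --pt "2 8.8 0 0 0 0 1" --pt "2 8.8 0 0 0 0 1" --pt "1.1 4.9 0 0 0 0 1" --pt "0 0 0 0 0 0 1"

```text
time: 15.3
ee_pos: [0.4599, -0.0697, 0.0568]
tcp_rot: [179.9, 0.0, 167.1]
wrist_force: [0.5, 3.2, -2.6]
opening: 0.0091
```

Request:
apply_moves --pt "1.1 4.9 0 0 0 0 1" --pt "2 8.8 0 0 0 0 1" --pt "2 8.8 0 0 0 0 1" --pt "2 8.8 0 0 0 0 1" --pt "2 8.8 0 0 0 0 1" --pt "1.1 4.9 0 0 0 0 1" --pt "0 0 0 0 0 0 1" --pt "0 0 0 0 0 0 1" --pt "0 0 0 0 0 0 1"

```text
time: 16.42
ee_pos: [0.47, -0.0253, 0.0568]
tcp_rot: [179.9, 0.0, 167.0]
wrist_force: [0.6, 3.8, -0.7]
opening: 0.0093
```

```bash
python3 snap.py 8;python3 ov.py 8 0.0387
```

```text
16.425 [ -3.1  -5.2 -21.3  73.9   0.1   9.9] [ 0.47   -0.0253  0.0568] [1.7994e+02 1.0000e-02 1.6703e+02] 0.009312894103344457 [ 0.58  3.79 -0.72] [ 0.7  -0.13  0.09]
trail [-111.2    0.2   18. ] lead [58.8  0.3 18.1] yaw rel 0.02 tilt 0.03
```

View pics/s8o.png

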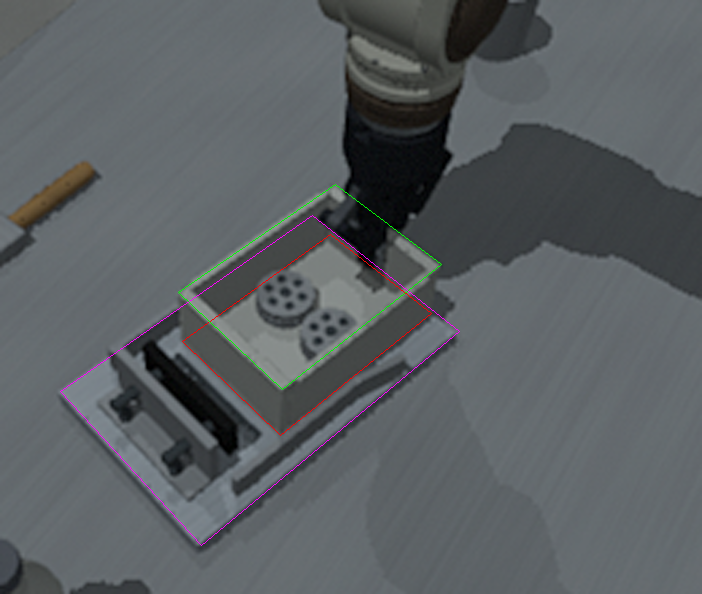

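The tub is flat on the plate with its tail past the step at about x = -111 mm. It is centred to 0.3 mm with yaw 0.02°. Moving 20 mm further makes step 2 certain, still short of the buffer.

Request:
apply_moves --pt "0.9 3.9 0 0 0 0 1" --pt "0.9 3.9 0 0 0 0 1" --pt "0.9 3.9 0 0 0 0 1" --pt "0.9 3.9 0 0 0 0 1" --pt "0.9 3.9 0 0 0 0 1" --pt "0 0 0 0 0 0 1" --pt "0 0 0 0 0 0 1" --pt "0 0 0 0 0 0 1"

```text
time: 17.52
ee_pos: [0.4745, -0.0057, 0.0568]
tcp_rot: [179.9, 0.0, 167.0]
wrist_force: [0.1, 3.6, 0.9]
opening: 0.0088
```

```bash
python3 snap.py 9;python3 ov.py 9 0.0387
```

```text
17.525 [ -0.7  -4.6 -20.8  73.8   0.1  12.2] [ 0.4745 -0.0057  0.0568] [1.7994e+02 1.0000e-02 1.6704e+02] 0.008779938220398496 [0.14 3.56 0.89] [ 0.35 -0.16  0.01]
trail [-90.9   0.2  18. ] lead [79.1  0.3 18.2] yaw rel 0.04 tilt 0.06
```

View pics/t9.png

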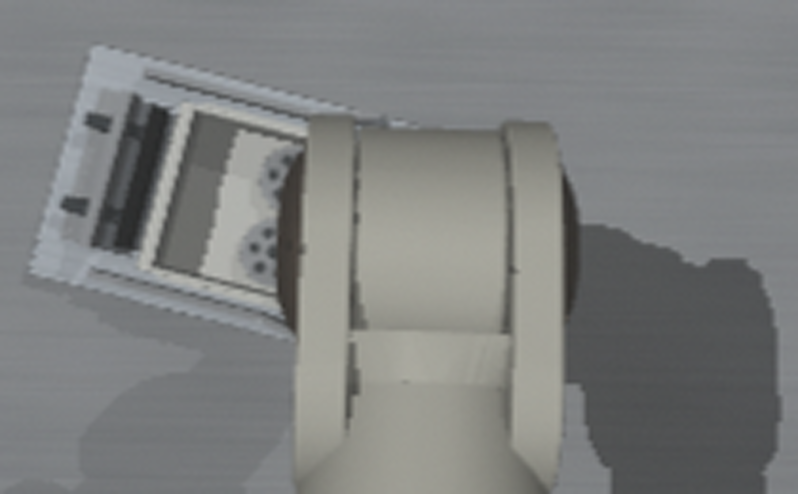

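View pics/s9.png

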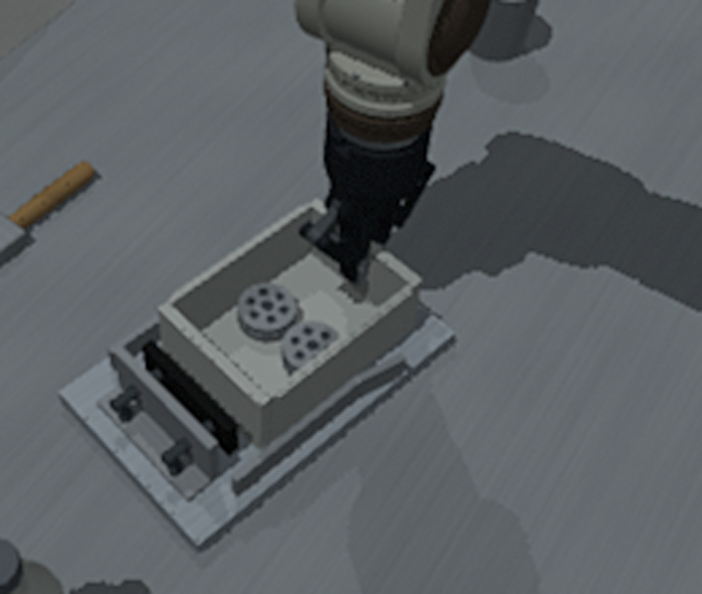

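About 10 mm of gap remains. I'll creep up in small steps and watch the force along the slide; the baseline is about +3.5 N.

Request:
apply_moves --pt "0.22 0.97 0 0 0 0 1" --pt "0.45 1.95 0 0 0 0 1" --pt "0.45 1.95 0 0 0 0 1" --pt "0.22 0.97 0 0 0 0 1" --pt "0 0 0 0 0 0 1" --pt "0 0 0 0 0 0 1"

```text
time: 18.38
ee_pos: [0.4756, -0.0009, 0.0568]
tcp_rot: [-179.9, 0.0, 167.0]
wrist_force: [-0.8, -5.2, 2.1]
opening: 0.009
```

Request:
apply_moves --pt "0.11 0.49 0 0 0 0 1" --pt "0 0 0 0 0 0 1"

```text
time: 18.62
ee_pos: [0.4757, -0.0004, 0.0568]
tcp_rot: [-179.9, 0.0, 167.0]
wrist_force: [-0.6, -4.9, 2.6]
opening: 0.009
```

Request:
apply_moves --pt "0.11 0.49 0 0 0 0 1" --pt "0 0 0 0 0 0 1"

```text
time: 18.88
ee_pos: [0.4758, 0.0001, 0.0568]
tcp_rot: [-179.9, 0.0, 167.0]
wrist_force: [-0.8, -4.9, 2.4]
opening: 0.0092
```

Request:
apply_moves --pt "0.11 0.49 0 0 0 0 1" --pt "0 0 0 0 0 0 1"

```text
time: 19.12
ee_pos: [0.4759, 0.0006, 0.0568]
tcp_rot: [-179.9, 0.0, 167.0]
wrist_force: [-0.6, -4.9, 2.3]
opening: 0.0089
```

Friction plateau is 5.0 N with no buffer contact yet. Continuing.

Request:
apply_moves --pt "0.11 0.49 0 0 0 0 1" --pt "0 0 0 0 0 0 1"

```text
time: 19.38
ee_pos: [0.476, 0.001, 0.0568]
tcp_rot: [-179.9, 0.0, 167.0]
wrist_force: [-1.6, -4.6, 2.3]
opening: 0.0089
```

Request:
apply_moves --pt "0.11 0.49 0 0 0 0 1" --pt "0 0 0 0 0 0 1"

```text
time: 19.62
ee_pos: [0.4761, 0.0015, 0.0568]
tcp_rot: [-179.9, 0.0, 167.0]
wrist_force: [-0.6, -5.5, 2.2]
opening: 0.0091
```

Request:
apply_moves --pt "0.11 0.49 0 0 0 0 1" --pt "0 0 0 0 0 0 1"

```text
time: 19.88
ee_pos: [0.4762, 0.002, 0.0568]
tcp_rot: [-179.9, 0.0, 167.0]
wrist_force: [-0.8, -5.0, 2.7]
opening: 0.0088
```

Request:
apply_moves --pt "0.11 0.49 0 0 0 0 1" --pt "0 0 0 0 0 0 1"

```text
time: 20.12
ee_pos: [0.4763, 0.0025, 0.0568]
tcp_rot: [-179.9, 0.0, 167.0]
wrist_force: [-1.0, -5.9, 2.6]
opening: 0.0091
```

Request:
apply_moves --pt "0.09 0.39 0 0 0 0 1" --pt "0 0 0 0 0 0 1"

```text
time: 20.38
ee_pos: [0.4764, 0.0029, 0.0567]
tcp_rot: [-179.9, 0.0, 167.0]
wrist_force: [-1.0, -5.5, 2.4]
opening: 0.0087
```

Request:
apply_moves --pt "0.09 0.39 0 0 0 0 1" --pt "0 0 0 0 0 0 1"

```text
time: 20.62
ee_pos: [0.4765, 0.0033, 0.0567]
tcp_rot: [-179.9, 0.0, 167.0]
wrist_force: [-1.6, -5.5, 2.3]
opening: 0.0089
```

Request:
apply_moves --pt "0.11 0.49 0 0 0 0 1" --pt "0 0 0 0 0 0 1"

```text
time: 20.88
ee_pos: [0.4766, 0.0038, 0.0567]
tcp_rot: [-179.9, 0.0, 167.0]
wrist_force: [-1.6, -4.9, 2.0]
opening: 0.0088
```

Request:
apply_moves --pt "0.11 0.49 0 0 0 0 1" --pt "0 0 0 0 0 0 1"

```text
time: 21.12
ee_pos: [0.4767, 0.0043, 0.0567]
tcp_rot: [-179.9, 0.0, 167.0]
wrist_force: [-1.2, -5.4, 1.9]
opening: 0.0089
```

```bash
python3 snap.py 10;python3 ov.py 10 0.0387
```

```text
21.125 [  0.6  -4.3 -20.5  73.8  -0.1  13.6] [0.4767 0.0043 0.0567] [-1.7992e+02  1.0000e-02  1.6698e+02] 0.008853412362880746 [-1.22 -5.39  1.89] [-0.88  0.12  0.04]
trail [-80.8   0.2  18.1] lead [89.2  0.1 17.8] yaw rel -0.02 tilt -0.08
```

View pics/t10.png

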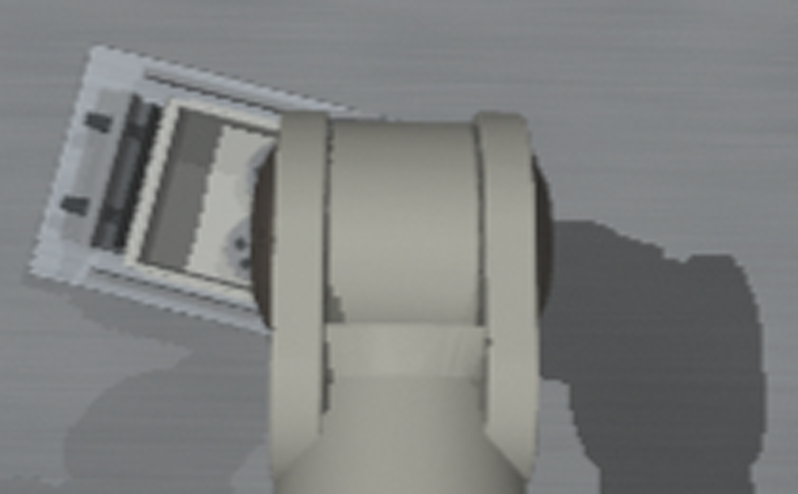

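Request:
apply_moves --pt "0.11 0.49 0 0 0 0 1" --pt "0 0 0 0 0 0 1"

```text
time: 21.48
ee_pos: [0.4769, 0.0048, 0.0568]
tcp_rot: [-179.9, 0.0, 167.0]
wrist_force: [-1.8, -4.9, 2.0]
opening: 0.0092
```

Request:
apply_moves --pt "0.11 0.49 0 0 0 0 1" --pt "0 0 0 0 0 0 1"

```text
time: 21.72
ee_pos: [0.477, 0.0052, 0.0567]
tcp_rot: [-179.9, 0.0, 167.0]
wrist_force: [-1.2, -5.3, 2.3]
opening: 0.0089
```

Request:
apply_moves --pt "0.11 0.49 0 0 0 0 1" --pt "0 0 0 0 0 0 1"

```text
time: 21.98
ee_pos: [0.4771, 0.0057, 0.0568]
tcp_rot: [-179.9, 0.0, 167.0]
wrist_force: [-0.3, -5.4, 2.2]
opening: 0.0087
```

Request:
apply_moves --pt "0.11 0.49 0 0 0 0 1" --pt "0 0 0 0 0 0 1"

```text
time: 22.22
ee_pos: [0.4772, 0.0062, 0.0568]
tcp_rot: [-179.9, 0.0, 167.0]
wrist_force: [-0.9, -5.2, 2.5]
opening: 0.0087
```

Request:
apply_moves --pt "0.11 0.49 0 0 0 0 1" --pt "0 0 0 0 0 0 1"

```text
time: 22.48
ee_pos: [0.4772, 0.0065, 0.0567]
tcp_rot: [-179.9, 0.0, 167.0]
wrist_force: [-2.0, -6.3, 3.1]
opening: 0.009
```

Request:
apply_moves --pt "0.11 0.49 0 0 0 0 1" --pt "0 0 0 0 0 0 1"

```text
time: 22.72
ee_pos: [0.4772, 0.0067, 0.0568]
tcp_rot: [-179.8, 0.0, 167.0]
wrist_force: [-2.2, -8.8, 3.5]
opening: 0.0089
```

Contact. The force along the slide is now 9.1 N, so about 4 N is on the buffer, rising about 2.7 N per 0.5 mm step.

Request:
apply_moves --pt "0.11 0.49 0 0 0 0 1" --pt "0 0 0 0 0 0 1"

```text
time: 22.98
ee_pos: [0.4773, 0.0068, 0.0568]
tcp_rot: [-179.8, 0.0, 166.9]
wrist_force: [-3.0, -11.2, 3.7]
opening: 0.0092
```

Request:
apply_moves --pt "0.11 0.49 0 0 0 0 1" --pt "0 0 0 0 0 0 1"

```text
time: 23.22
ee_pos: [0.4773, 0.007, 0.0568]
tcp_rot: [-179.8, 0.0, 166.9]
wrist_force: [-3.9, -13.8, 3.6]
opening: 0.0093
```

Request:
apply_moves --pt "0.05 0.24 0 0 0 0 1" --pt "0 0 0 0 0 0 1" --pt "0 0 0 0 0 0 1" --pt "0 0 0 0 0 0 1" --pt "0 0 0 0 0 0 1" --pt "0 0 0 0 0 0 1"

```text
time: 23.98
ee_pos: [0.4773, 0.007, 0.0568]
tcp_rot: [-179.7, 0.0, 166.9]
wrist_force: [-4.0, -15.5, 5.2]
opening: 0.0091
```

Total 16 N less about 6 N of sliding friction leaves about 10 N on the buffer, held for over 0.5 s. I'll relax the push and open the fingers.

Request:
apply_moves --pt "-0.11 -0.49 0 0 0 0 1" --pt "-0.11 -0.49 0 0 0 0 1" --pt "-0.11 -0.49 0 0 0 0 1" --pt "-0.05 -0.24 0 0 0 0 1" --pt "0 0 0 0 0 0 1"

```text
time: 24.6
ee_pos: [0.4772, 0.007, 0.0567]
tcp_rot: [-179.9, -0.0, 167.0]
wrist_force: [-3.1, -5.1, 3.5]
opening: 0.009
```

Request:
apply_moves --pt "0 0 0 0 0 0 0.8" --pt "0 0 0 0 0 0 0.65" --pt "0 0 0 0 0 0 0.5" --pt "0 0 0 0 0 0 0.5" --pt "0 0 0 0 0 0 0.5"

```text
time: 25.22
ee_pos: [0.4774, 0.0074, 0.0567]
tcp_rot: [180.0, 0.0, 167.0]
wrist_force: [0.7, -0.1, 0.1]
opening: 0.0425
```

```bash
python3 snap.py 11
python3 - <<'E'
from workcell import *
import cv2
cv2.imwrite("pics/w11.png",camera("wrist")[:,:,::-1])
E
```

```text
25.225 [  0.9  -4.2 -20.4  73.8   0.   13.9] [0.4774 0.0074 0.0567] [179.99   0.   167.02] 0.04246020910209567 [ 0.7  -0.14  0.12] [-0.04  0.04 -0.01]
```

View pics/w11.png

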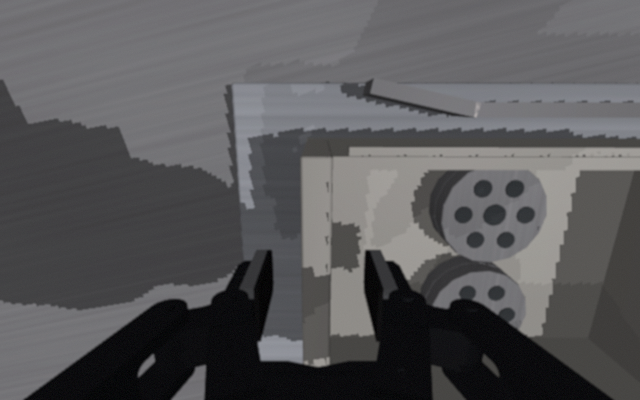

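Both fingers are clear of the wall. Lifting straight up and checking.

Request:
apply_moves --pt "0 0 8 0 0 0 0.5" --pt "0 0 15 0 0 0 0.5" --pt "0 0 30 0 0 0 0.5" --pt "0 0 40 0 0 0 0.5" --pt "0 -10 45 0 0 0 0.5" --pt "0 -40 30 0 0 0 0.5" --pt "0 -45 20 0 0 0 0.5" --pt "0 -45 0 0 0 0 0.5" --pt "0 -45 0 0 0 0 0.5" --pt "0 -40 0 0 0 0 0.5" --pt "0 0 0 0 0 0 0.5" --pt "0 0 0 0 0 0 0.5"

```text
time: 26.88
ee_pos: [0.4773, -0.2175, 0.2454]
tcp_rot: [180.0, 0.0, 167.0]
wrist_force: [0.3, -0.2, 0.1]
opening: 0.0425
```

```bash
python3 snap.py 12
```

```text
26.875 [-24.5   1.4   6.   94.6   0.  -11.5] [ 0.4773 -0.2175  0.2454] [1.7999e+02 3.0000e-02 1.6699e+02] 0.04247828749308614 [ 0.27 -0.18  0.09] [ 0.01  0.01 -0.06]
```

View pics/s12.png

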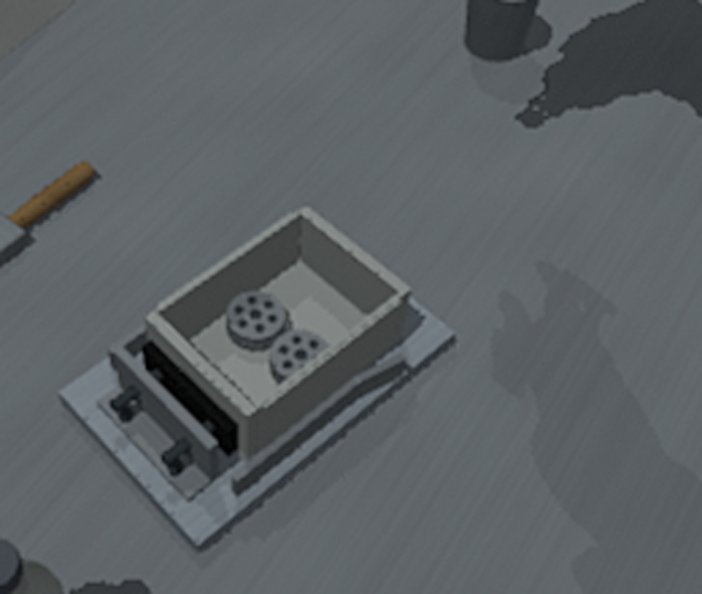

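View pics/t12.png

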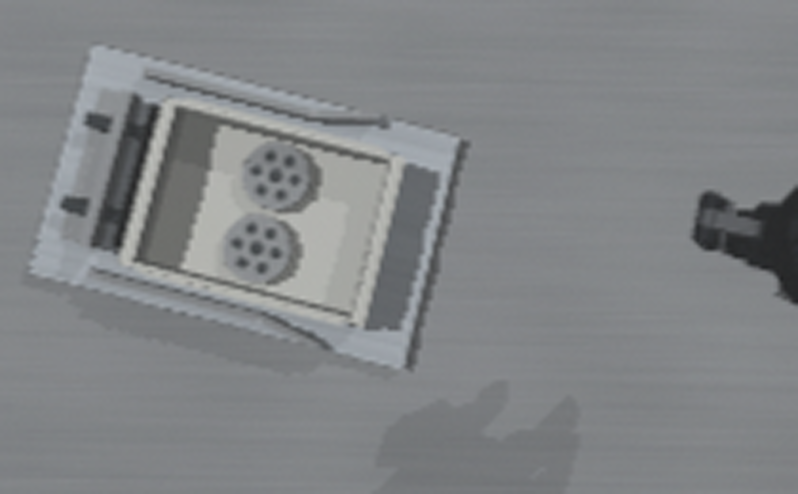

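The tub lies straight between the rails with its front against the buffer. A final check on the numbers, then I'll hand in.

Run:
```python
from h import *
L=[[-.085,-.058,.082],[-.085,.058,.082],[.085,.058,.082],[.085,-.058,.082]]
t=unz([(405,158),(358,327),(122,264),(168,99)],3.8,(225,195)); s=unz([(307,208),(411,292),(243,415),(148,318)],2.7,(240,120))
fn=lambda p:np.concatenate([(proj(place(L,*p),"top")-t).ravel(),(proj(place(L,*p),"side")-s).ravel()])
r=least_squares(fn,[.49,.08,1.34]);p=r.x
a=np.radians(77);d=p[:2]-[.494,.078]
print("stand frame x,y mm",1e3*(np.cos(a)*d[0]+np.sin(a)*d[1])+85,1e3*(-np.sin(a)*d[0]+np.cos(a)*d[1]),"yaw",np.degrees(p[2])-77,np.sqrt(np.mean(r.fun**2)))
from workcell import job_done
job_done()
```

```text
stand frame x,y mm 92.94425218575957 1.2514676885668978 yaw -0.7749641632402984 0.923562907328727
the job is handed in; nothing more can be done
```

I slid the tub into the drip stand, pressed it against the buffer and handed the job in at about 27 s. I got no verdict.

- **Getting it in:** I gripped the tub by its back end wall and tipped up only the leading end, to about 26 mm. The back end stayed within about 1 mm of the bench while the front went over the step. I then levelled the tub onto the plate and slid it in between the rails without it wedging.
- **Levelling:** While I levelled it and for the next 60 mm or so of travel, the gripper held nearly all the tub's weight, so the tub was barely resting on the plate. The back end was then at 19–20 mm, under the 35 mm limit.
- **Pressing:** I crept up to the buffer, with sliding friction of about 5 N beforehand. At the end the push read 16 N in total, so I put the buffer force at about 10 N, held for more than half a second. That figure is worked out from the wrist force minus estimated friction, not measured at the buffer.
- **Final checks:** After release, the cameras put the leading end at x = 93 mm, about where I measured the buffer face (90–93 mm). The tub is about 1 mm off centre. Yaw is 0.8° off by the images, while the arm's own reading before release was under 0.1°; both are within tolerance. The gripper is clear of everything.
- **Bottle, cup and brush:** I planned no contact with them, and they looked unmoved in the last pictures, though the crops show only part of each. I did not measure their positions again.

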